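Start three stirrers one after another

TASK

Start the three stirrers one after another by pressing the round key at the front of each lightly with the fingertips until it is in and stays in: first the stirrer carrying the tall bottle, then the one with the wide jar, last the one with the small bottle. Pick nothing up, and leave the bottles, the jar and everything else on the bench where they stand.

Things in the scene. Friction and masses are not known exactly. Their poses are not given: they have to be found in the camera images.
- stirrer_tall: Bench stirrer that carries the tall bottle: white box 230 (its x) x 126 (its y) x 55 mm high, fixed to the bench; the three stirrers look the same and are told apart only by what stands on them. Origin: centre of the underside; its -x side is the front, turned roughly to the robot. A round dark steel plate (112 mm across, top 63 mm above the bench) sits with its centre 45 mm behind the origin (+x); the push key sits at the front, 90 mm before the origin (-x).
- key_tall_top (a point): Centre of the top face of the push key on the stirrer under the tall bottle; it moves with the key. Round black key 32 mm across, upright axis; off it stands 10 mm proud of the white housing (65 mm above the bench), pushed fully in 2 mm proud.
- key_tall (a joint): How far that key is pushed in, m: 0 = off, 0.008 = fully in (stop); past 0.005 it counts as on. No spring: it moves down against about 3 N of friction (a little more when pushed fast; at the stop the force rises sharply) and stays where it is left, so it cannot be undone. More than 20 N on a stirrer is too rough.
- stirrer_wide: Bench stirrer that carries the wide jar: white box 230 (its x) x 126 (its y) x 55 mm high, fixed to the bench; the three stirrers look the same and are told apart only by what stands on them. Origin: centre of the underside; its -x side is the front, turned roughly to the robot. A round dark steel plate (112 mm across, top 63 mm above the bench) sits with its centre 45 mm behind the origin (+x); the push key sits at the front, 90 mm before the origin (-x).
- key_wide_top (a point): Centre of the top face of the push key on the stirrer under the wide jar; it moves with the key. Round black key 32 mm across, upright axis; off it stands 10 mm proud of the white housing (65 mm above the bench), pushed fully in 2 mm proud.
- key_wide (a joint): How far that key is pushed in, m: 0 = off, 0.008 = fully in (stop); past 0.005 it counts as on. No spring: it moves down against about 3 N of friction (a little more when pushed fast; at the stop the force rises sharply) and stays where it is left, so it cannot be undone. More than 20 N on a stirrer is too rough.
- stirrer_small: Bench stirrer that carries the small bottle: white box 230 (its x) x 126 (its y) x 55 mm high, fixed to the bench; the three stirrers look the same and are told apart only by what stands on them. Origin: centre of the underside; its -x side is the front, turned roughly to the robot. A round dark steel plate (112 mm across, top 63 mm above the bench) sits with its centre 45 mm behind the origin (+x); the push key sits at the front, 90 mm before the origin (-x).
- key_small_top (a point): Centre of the top face of the push key on the stirrer under the small bottle; it moves with the key. Round black key 32 mm across, upright axis; off it stands 10 mm proud of the white housing (65 mm above the bench), pushed fully in 2 mm proud.
- key_small (a joint): How far that key is pushed in, m: 0 = off, 0.008 = fully in (stop); past 0.005 it counts as on. No spring: it moves down against about 3 N of friction (a little more when pushed fast; at the stop the force rises sharply) and stays where it is left, so it cannot be undone. More than 20 N on a stirrer is too rough.
- bottle_tall: Tall white capped bottle, 64 mm across, 160 mm high, loose on its stirrer's plate. Origin: centre of the underside, z up.
- jar_wide: Wide low white jar with a lid, 88 mm across, 80 mm high, loose on its stirrer's plate. Origin: centre of the underside, z up.
- bottle_small: Small white capped bottle, 42 mm across, 62 mm high, loose on its stirrer's plate. Origin: centre of the underside, z up.
- amber_vial: Bystander: capped amber vial, 25 mm across, 55 mm high, standing on the bench between two stirrers. Origin: centre of the underside.
- clear_vial: Bystander: clear vial with black cap, 25 mm across, 45 mm high, standing on the bench between two stirrers. Origin: centre of the underside.
- spatula: Bystander: thin steel laboratory spatula 170 mm long, 14 mm wide, lying on the bench before the stirrers (origin under its middle).
- dish: Bystander: small white dish, 70 mm across, 18 mm high, before the stirrers. Origin: centre of the underside.
- beaker: Bystander: empty glass beaker, 68 mm across, 88 mm high, beyond the left-hand stirrer (+y). Origin: centre of the underside.
- bar_box: Bystander: grey box 60 x 90 x 25 mm, beyond the right-hand stirrer (-y). Origin: centre of the underside.
Mind the look-alikes: they are no part of the job. Leave any purple or red look-alike of the bottle_small alone.

How it is judged (in metres and radians):
On the way, in this order (a step that is already met when the one before it is completed fails the run):
1. the key of the stirrer under the tall bottle is in (value of joint key_tall above 0.005 m), for 0.1 s.
2. the key of the stirrer under the wide jar is in (value of joint key_wide above 0.005 m), for 0.1 s.
3. the key of the stirrer under the small bottle is in (value of joint key_small above 0.005 m), for 0.1 s.
At the end, for the whole second after the job is handed in: All three keys are pushed in by more than 5 of their 8 mm; the bottles and the jar stand upright and at rest on their stirrers within 12 mm of where they began, the other loose things within 20 mm (value of joint each of key_tall, key_wide, key_small above 0.005 m and distance of each of bottle_tall, jar_wide, bottle_small from where it was at the start of the episode below 0.012 m and linear speed of each of bottle_tall, jar_wide, bottle_small below 0.02 m/s and angle between each of bottle_tall, jar_wide, bottle_small's own z axis and vertical below 0.1 rad and distance of each of amber_vial, clear_vial, spatula, dish, beaker, bar_box from where it was at the start of the episode below 0.02 m); the robot touches nothing.
It fails at once if the wide jar's stirrer is started before the tall bottle's (value of joint key_wide above 0.004 m and not (value of joint key_tall above 0.005 m)).
It fails at once if the small bottle's stirrer is started before the wide jar's (value of joint key_small above 0.004 m and not (value of joint key_wide above 0.005 m)).
It fails at once if a stirrer or its key is pressed hard (over 20 N) (contact force between any of the fingers, the arm and stirrer_tall above 20 N or contact force between any of the fingers, the arm and stirrer_wide above 20 N or contact force between any of the fingers, the arm and stirrer_small above 20 N).
It fails at once if a bottle or the jar on a stirrer is shifted by more than 12 mm, tipped or lifted (distance of any of bottle_tall, jar_wide, bottle_small from where it was at the start of the episode above 0.012 m or angle between any of bottle_tall, jar_wide, bottle_small's own z axis and vertical above 0.3 rad).
It fails at once if another thing on the bench is moved by more than 20 mm (distance of any of amber_vial, clear_vial, spatula, dish, beaker, bar_box from where it was at the start of the episode above 0.02 m).
It also fails if it takes over 58 s, if anything falls off the work surface, if the arm or the gripper's body presses on something with over 40 N, if the wrist force passes 120 N, or if a joint passes its speed limit or range.

ROBOT

A 7-joint arm with a two-finger parallel gripper is mounted at the origin on the work surface. World frame = base frame: x ahead of the robot, y to its left, z up, the work surface at z = 0. Lengths are in m, angles in degrees, forces in N, time in s.
With the tool pointing down it reaches from about 0.425 to 0.875 m from the base axis. Payload 4.7 kg.
Tool frame: the origin (TCP) lies between the finger pads; the fingertips stand 25 mm ahead of it and the grasp point (between the pads) lies 6 mm ahead of it (env.tip_reach is the distance from the TCP to the fingertips, in m); z points along the fingers, y is the direction in which the jaws open and shut (so a half turn about z gives the same grasp; the last joint's range is limited). The gripper opens to 87 mm and grips with 3 to 60 N. Pads are 19 mm wide; open, the fingers measure 117 mm over their backs; the gripper's body (75 mm by 190 mm) begins 51 mm behind the grasp point.
Start: joints at [66.984, 18.392, -4.016, 83.108, 1.295, 78.541, -3.26], TCP at [0.263, -0.595, 0.248] pointing down, gripper open.
Joint ranges: [-163.93, 163.93], [-17.29, 119.83], [-79.2, 71.16], [3.27, 140.29], [-89.18, 269.18], [5.43, 117.66], [-154.24, 154.24]. Speed limits (degrees/s): [147.25, 147.25, 180, 180, 180, 180, 180].

INTERFACE

Orientations are given as [roll, pitch, yaw] about the fixed x, y, z axes, in that order (R = Rz(yaw) Ry(pitch) Rx(roll)).
In Python, from cell import env, viewer, job gives the robot as it stands.
- The arm moves only by the tool move_arm, never from a script. Its argument "steps" is a list of rows, each a list of 7 numbers: the finger opening in cm, from 0 to 8.7, then the shift along the tool's x, y, z in cm, then the turn, a rotation vector about the tool's x, y, z in rad. In form: [[fingers, tx, ty, tz, wx, wy, wz], ...]. A call has 1 to 5 rows; each row shifts and turns the commanded pose from where the row before left it, along the tool's axes as they then stand; what a row does not reach is not made up. A row lasts 1/12 s, in which the tool goes at most 41.7 mm and 7.16 degrees, less where a joint would pass 70% of its speed; a pose out of reach is approached as far as the arm can. A call is refused whole if a number of a shift passes 4.17 or a number of a turn 0.125, either way. A call with a gripper value outside its range is refused whole. The fingers move at their own pace and stop on an object; "force" is the grip in N (left out, the last holds). Time passes only in rows, so rows that do not move let the fingers close. It gives the time, the measured TCP pose, the force and the opening at its end, in the units of the state.
- env.get_obs(): the state, without advancing time (a new reading comes with each control period).
- viewer.read_camera(name): name is "scene" or "top" or "wrist"; returns a dict with "img" (400x640x3 uint8, red, green, blue), "vfov" (degrees; the focal length in pixels is half the picture's height over the tangent of half this angle, whatever the lens; pixels are square), "cx", "cy" (the principal point, pixels), "extrinsics" (4x4, takes a point from world to camera coordinates); the wrist camera has in their place "mount" (4x4, takes a point from camera to tool coordinates, whose origin is the TCP and whose axes are the flange's). Camera axes: x right, y down, z forward; pixel columns grow to the right and rows downward; lengths in m; the calibration is good to about 2 mm. The wrist camera is an equidistant fisheye: a pixel r from the principal point sees the ray r / f radians off the axis. A picture is of the moment at which its call begins: read the wrist's pose just before it. There is no depth.
- job.sign_off(): hands the job in, once; it reports no verdict.
The state is a dict: "time_s": time; "qpos": joint angles; "joint_velocities": joint speeds; "effort": joint torques, N m; "tool_pos": TCP position; "tool_rot": TCP orientation; "force": force on the tool from outside, world axes, zero at the start; "wrist_torque": the same for the moment, N m; "grip_width": finger opening in m.
Only numpy, scipy, OpenCV 4.12 (cv2) and the standard library are available. Lean on these libraries where they do the work, as an engineer would, in place of code of your own. Each camera call takes 0.05 s, during which the arm holds its last target.

## Working session

There is one attempt and no reset: what is moved stays moved. The work goes in short steps, Python scripts to look and compute and a tool call to move; the robot and the scene stay as the last step left them, time stands still between calls to the robot, and variables do not carry over. Pictures are saved under pics/ and viewed, and the job is handed in when it is done.

Besides the shell and the picture viewer there is one more tool, called after ">>>" by a JSON object that holds its "fn" and its "kwargs", one argument or row to a line. move_arm: Moves the arm, as the interface text tells. Its arguments: {"type":"object","properties":{"steps":{"type":"array"},"force":{"type":"number"}},"required":["steps"]}

```bash
ls; mkdir -p pics; python3 - <<'E'
from cell import env, viewer, job
import cv2
o=env.get_obs(); print({k:o[k] for k in('time_s','tool_pos','tool_rot','force','grip_width')}, env.tip_reach)
for n in("scene","top"):
    c=viewer.read_camera(n); cv2.imwrite(f"pics/{n}0.png",c["img"][:,:,::-1]); print(n,c["vfov"],c["cx"],c["cy"],c["extrinsics"])
E
```

```text
pics
{'time_s': 0.0, 'tool_pos': array([ 0.26227224, -0.59417642,  0.24644451]), 'tool_rot': array([-1.79887534e+02,  6.75610963e-03,  2.38241013e+01]), 'force': array([ 0.55640163, -0.4010919 ,  0.40309432]), 'grip_width': 0.08711747377747567} 0.025
scene 44.29102486504483 315.3759865587952 198.01057944640715 [[-2.71060492e-05  9.99954274e-01  9.56289678e-03  2.52044102e-02]
 [ 5.72256295e-01  7.85780189e-03 -8.20037187e-01 -2.64462263e-01]
 [-8.20074833e-01  5.45019992e-03 -5.72230341e-01  1.95936102e+00]
 [ 0.00000000e+00  0.00000000e+00  0.00000000e+00  1.00000000e+00]]
top 49.546627277400574 314.8739346090432 203.189926250329 [[-1.58648361e-02 -9.99873869e-01  7.44036616e-04  4.58680702e-03]
 [-9.93886779e-01  1.56885186e-02 -1.09283759e-01  5.78942986e-01]
 [ 1.09258302e-01 -2.47325708e-03 -9.94010315e-01  1.15195154e+00]
 [ 0.00000000e+00  0.00000000e+00  0.00000000e+00  1.00000000e+00]]
```

View pics/scene0.png

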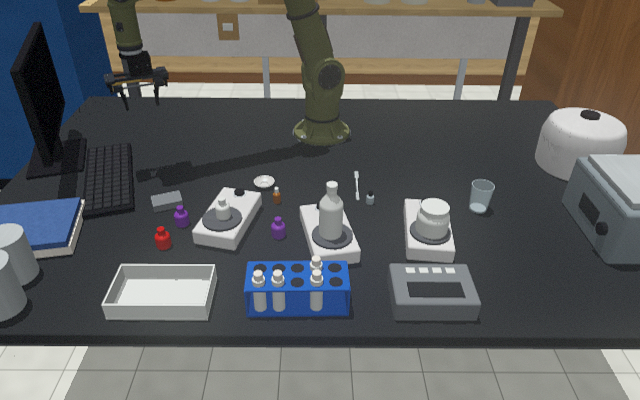

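View pics/top0.png

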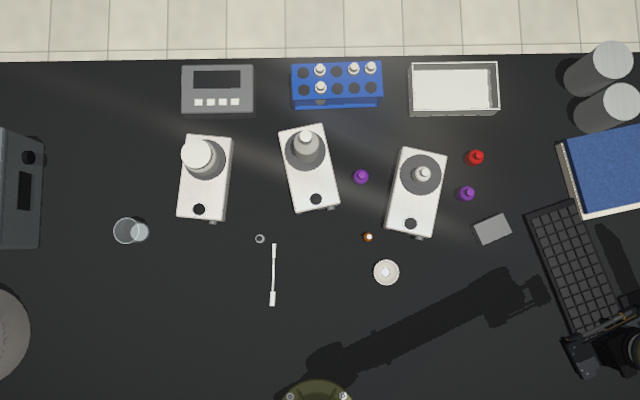

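The top view shows three stirrers. The wide jar is on the left (key near 199,209), the tall bottle in the middle (key near 316,199) and the small white bottle on the right (key near 410,223). The look-alikes are purple at (361,177) and (467,193) and red at (476,157). All three stand on the bench, and none is on a stirrer.

```bash
cat > h.py <<'E'
import numpy as np, cv2
def ray(c,u,v):
    f=200/np.tan(np.radians(c["vfov"]/2)); E=np.array(c["extrinsics"]); R=E[:3,:3]; o=-R.T@E[:3,3]
    return o, R.T@np.array([(u-c["cx"])/f,(v-c["cy"])/f,1.])
def onz(c,u,v,z):
    o,d=ray(c,u,v); return o+d*(z-o[2])/d[2]
E
python3 - <<'E'
from cell import env, viewer
from h import *
c=viewer.read_camera("top"); im=c["img"]; g=im.max(2)
hsv=cv2.cvtColor(im,cv2.COLOR_RGB2HSV)
crops=[]
for n,(u,v) in dict(tall=(316,199),wide=(199,209),small=(410,223)).items():
    s=14; w=g[v-s:v+s+1,u-s:u+s+1]; m=(w<70).astype(np.uint8)
    k,l,st,ce=cv2.connectedComponentsWithStats(m)
    i=l[s,s]; uu,vv=ce[i]+[u-s,v-s]; p=onz(c,uu,vv,.065)
    print(n,"key px",uu,vv,"bbox",st[i],"xyz",p.round(4),"eqdiam px",2*np.sqrt(st[i][4]/np.pi))
# housing outlines
m=((hsv[:,:,1]<40)&(g>150)).astype(np.uint8); 
for n,(u,v) in dict(tall=(316,199),wide=(199,209),small=(410,223)).items():
    mm=m.copy(); k,l,st,ce=cv2.connectedComponentsWithStats(mm)
    i=l[v+11,u] or l[v,u-12]
    cn,_=cv2.findContours((l==i).astype(np.uint8),cv2.RETR_EXTERNAL,cv2.CHAIN_APPROX_NONE)
    cn=max(cn,key=cv2.contourArea); b=cv2.boxPoints(cv2.minAreaRect(cn))
    P=np.array([onz(c,*q,.055)[:2] for q in b]); print(n,P.round(3).tolist(),"sides",np.linalg.norm(P-np.roll(P,1,0),axis=1).round(3))
cv2.imwrite("pics/crop1.png",cv2.resize(im[110:290,160:520],None,fx=2.2,fy=2.2,interpolation=cv2.INTER_CUBIC)[:,:,::-1])
f=200/np.tan(np.radians(c["vfov"]/2)); print("px/m approx",f/1.07)
s=viewer.read_camera("scene"); E=np.array(s["extrinsics"])
cv2.imwrite("pics/crop2.png",cv2.resize(s["img"][160:270,180:500],None,fx=2.5,fy=2.5,interpolation=cv2.INTER_CUBIC)[:,:,::-1])
E
```

```text
tall key px 315.78783382789317 197.1973293768546 bbox [  0   0  29  28 674] xyz [ 0.5913 -0.0072  0.065 ] eqdiam px 29.294426998176625
wide key px 198.79347826086956 208.65217391304347 bbox [ 9  9 11 10 92] xyz [0.5656 0.3033 0.065 ] eqdiam px 10.823032759612019
small key px 410.8373655913978 221.56720430107526 bbox [  0   0  29  29 744] xyz [ 0.5224 -0.2572  0.065 ] eqdiam px 30.77808020788433
tall [[0.774, 0.096], [0.8, -0.028], [0.576, -0.073], [0.551, 0.049]] sides [0.228 0.127 0.229 0.124]
wide [[0.548, 0.37], [0.775, 0.353], [0.76, 0.22], [0.533, 0.24]] sides [0.131 0.228 0.134 0.228]
small [[0.507, -0.189], [0.73, -0.244], [0.701, -0.368], [0.48, -0.311]] sides [0.125 0.229 0.127 0.229]
px/m approx 405.0183648523046
```

View pics/crop1.png

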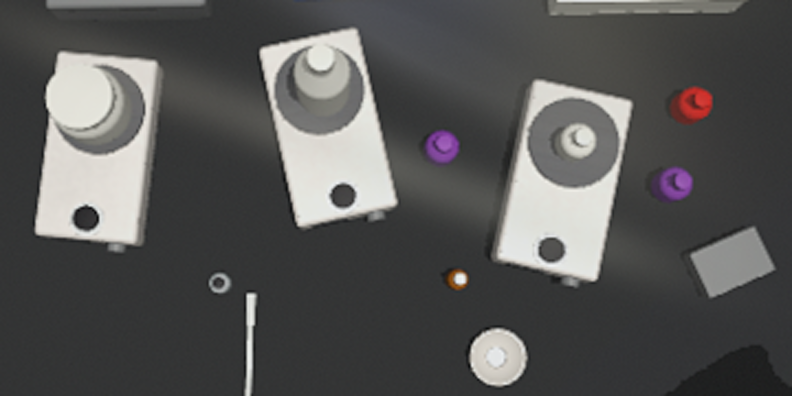

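View pics/crop2.png

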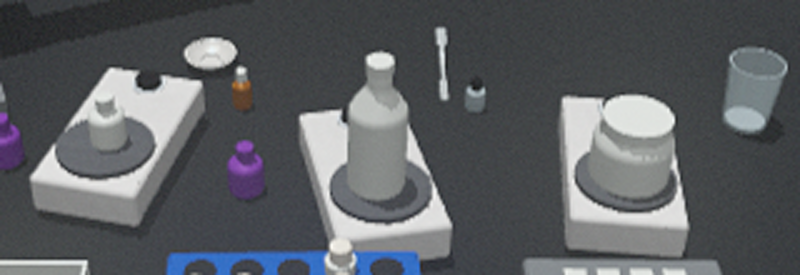

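```bash
python3 - <<'E'
from cell import env, viewer
from h import *
c=viewer.read_camera("top"); im=c["img"]; g=im.max(2)
for n,(u,v) in dict(tall=(316,199),wide=(199,209),small=(410,223)).items():
    s=8; w=g[v-s:v+s+1,u-s:u+s+1]; m=(w<80).astype(np.uint8)
    k,l,st,ce=cv2.connectedComponentsWithStats(m)
    i=l[s,s]; uu,vv=ce[i]+[u-s,v-s]; p=onz(c,uu,vv,.063)
    print(n,"key px",uu.round(1),vv.round(1),st[i],p.round(4))
w=viewer.read_camera("wrist"); print(np.round(w["mount"],3), w["vfov"]); cv2.imwrite("pics/w0.png",w["img"][:,:,::-1])
# small-bottle stirrer: move plan in tool axes to above tall key
o=env.get_obs(); from scipy.spatial.transform import Rotation as R
r=R.from_euler('xyz',o["tool_rot"],degrees=True); print(o["tool_pos"],o["tool_rot"], r.inv().apply(np.array([.588,-.007,.13])-o["tool_pos"]).round(4)*100)
E
```

```text
tall key px 315.5 198.4 [ 3  3 10 10 87] [ 0.5882 -0.0063  0.063 ]
wide key px 198.7 208.7 [ 2  3 12 11 94] [0.5656 0.304  0.063 ]
small key px 410.0 222.9 [  0   0  17  17 254] [ 0.5191 -0.2553  0.063 ]
[[-0.    -0.964 -0.267  0.073]
 [ 1.     0.    -0.001 -0.   ]
 [ 0.001 -0.267  0.964 -0.135]
 [ 0.     0.     0.     1.   ]] 65.70646984690485
[ 0.26245709 -0.59450882  0.24721598] [-1.79969016e+02  4.43236884e-03  2.38230135e+01] [ 53.51 -40.59  11.74]
```

Keys: tall (0.588,-0.006), wide (0.566,0.304), small (0.519,-0.255). These agree with the 90 mm offset from the housing outlines to within about 3 mm. Next: fingers closed, moving across at height.

>>> {"fn": "move_arm", "kwargs": {
  "steps": [
    [0,2.65,-2.0,0,0,0,0],
    [0,2.65,-2.0,0,0,0,0],
    [0,2.65,-2.0,0,0,0,0],
    [0,2.65,-2.0,0,0,0,0],
    [0,2.65,-2.0,0,0,0,0]
  ],
  "force": 10
}}

```text
time_s: 0.72
tool_pos: [0.3439, -0.4482, 0.2476]
tool_rot: [180.0, 0.0, 23.8]
force: [0.4, -0.6, -0.1]
grip_width: 0.061
```

>>> {"fn": "move_arm", "kwargs": {
  "steps": [
    [0,2.65,-2.0,0,0,0,0],
    [0,2.65,-2.0,0,0,0,0],
    [0,2.65,-2.0,0,0,0,0],
    [0,2.65,-2.0,0,0,0,0],
    [0,2.65,-2.0,0,0,0,0]
  ]
}}

```text
time_s: 1.13
tool_pos: [0.4247, -0.3031, 0.2477]
tool_rot: [180.0, 0.0, 23.8]
force: [-0.3, -0.9, 0.0]
grip_width: 0.0285
```

>>> {"fn": "move_arm", "kwargs": {
  "steps": [
    [0,2.65,-2.0,0,0,0,0],
    [0,2.65,-2.0,0,0,0,0],
    [0,2.65,-2.0,0,0,0,0],
    [0,2.65,-2.0,0,0,0,0],
    [0,2.65,-2.0,0,0,0,0]
  ]
}}

```text
time_s: 1.55
tool_pos: [0.5055, -0.1582, 0.2478]
tool_rot: [180.0, -0.0, 23.8]
force: [0.2, -0.5, 0.5]
grip_width: 0.0017
```

>>> {"fn": "move_arm", "kwargs": {
  "steps": [
    [0,0,0,0,0,0,0.054],
    [0,0,0,0,0,0,0.054],
    [0,0,0,0,0,0,0.054],
    [0,0,0,0,0,0,0.054],
    [0,0,0,0,0,0,0]
  ]
}}

```text
time_s: 1.97
tool_pos: [0.505, -0.1596, 0.2476]
tool_rot: [180.0, 0.0, 11.4]
force: [0.2, 0.3, 0.1]
grip_width: 0.0006
```

>>> {"fn": "move_arm", "kwargs": {
  "steps": [
    [0,2.23,-2.67,0,0,0,0],
    [0,2.23,-2.67,0,0,0,0],
    [0,2.23,-2.67,0,0,0,0],
    [0,2.23,-2.67,0,0,0,0],
    [0,2.23,-2.67,0,0,0,0]
  ]
}}

```text
time_s: 2.38
tool_pos: [0.5883, -0.0054, 0.2478]
tool_rot: [180.0, -0.0, 11.5]
force: [0.2, -0.4, -0.1]
grip_width: 0.0003
```

>>> {"fn": "move_arm", "kwargs": {
  "steps": [
    [0,0,0,3,0,0,0],
    [0,0,0,3,0,0,0],
    [0,0,0,3,0,0,0],
    [0,0,0,2,0,0,0],
    [0,0,0,0,0,0,0]
  ]
}}

```text
time_s: 2.8
tool_pos: [0.5844, -0.007, 0.1326]
tool_rot: [-179.9, 0.5, 11.5]
force: [-0.5, 0.5, -0.2]
grip_width: 0.0002
```

```bash
python3 - <<'E'
from cell import env, viewer
import cv2
o=env.get_obs(); print(o["tool_pos"],o["tool_rot"],o["force"])
w=viewer.read_camera("wrist");t=viewer.read_camera("top")
import numpy as np
cv2.imwrite("pics/w1.png",w["img"][:,:,::-1]); cv2.imwrite("pics/t1.png",cv2.resize(t["img"][100:300,160:520],None,fx=2.2,fy=2.2)[:,:,::-1])
E
```

```text
[ 0.58435986 -0.00696773  0.13257791] [-179.86855431    0.4932413    11.53484922] [-0.46459669  0.46186787 -0.22098173]
```

View pics/w1.png

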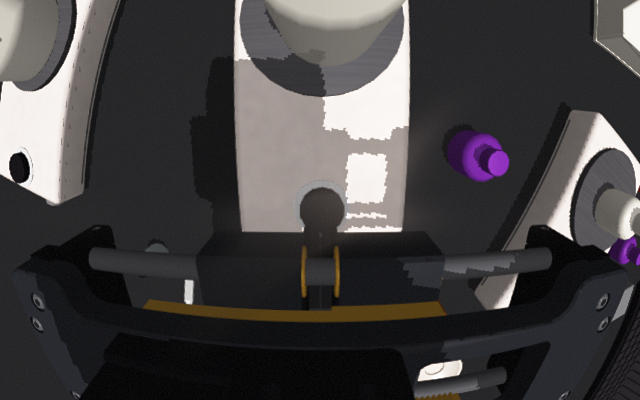

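View pics/t1.png

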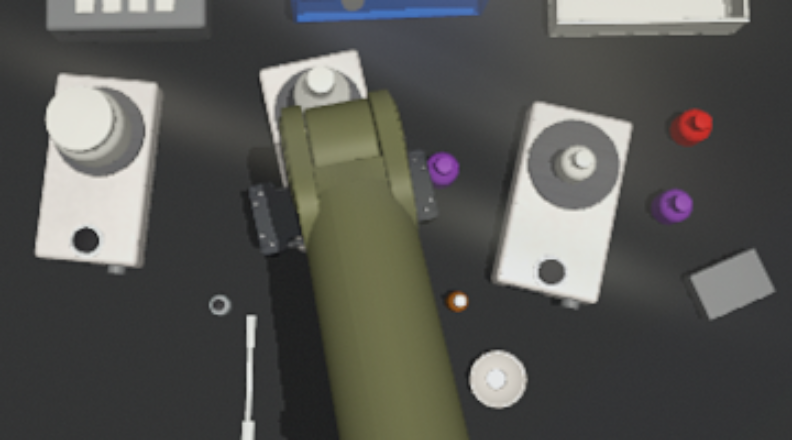

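The wrist view shows the key at about (322,208), just past the closed fingertips. The tall bottle is well clear ahead. The last reading was 5 mm lower than commanded, so I'll read again once the arm has settled.

```bash
cat >> h.py <<'E'
from scipy.spatial.transform import Rotation as Ro
def wonz(o,w,u,v,z):
    f=200/np.tan(np.radians(w["vfov"]/2)); d=np.array([u-w["cx"],v-w["cy"]]); r=np.hypot(*d); th=r/f
    ray=np.array([*(d/r*np.sin(th)),np.cos(th)]); M=np.array(w["mount"]); R=Ro.from_euler('xyz',o["tool_rot"],degrees=True).as_matrix()
    p=R@M[:3,3]+o["tool_pos"]; q=R@M[:3,:3]@ray; return p+q*(z-p[2])/q[2]
E
python3 - <<'E'
from cell import env, viewer
from h import *
o=env.get_obs(); print(o["time_s"],o["tool_pos"],o["tool_rot"],o["force"],np.abs(o["joint_velocities"]).max(),o["qpos"])
w=viewer.read_camera("wrist"); print(wonz(o,w,322,206,.065)); 
cv2.imwrite("pics/w2.png",cv2.resize(w["img"][150:270,240:400],None,fx=4,fy=4)[:,:,::-1])
E
```

```text
2.9 [ 0.58759104 -0.00671173  0.13750172] [-1.79974281e+02  5.42023276e-02  1.14957388e+01] [ 0.15740779 -0.00189168  0.62741181] 2.2382308137313704 [ 24.47276581  18.11452691 -31.17586437  99.01481714  10.14606396
  65.74625868 -88.14646847]
[ 0.59572775 -0.00631411  0.065     ]
```

View pics/w2.png

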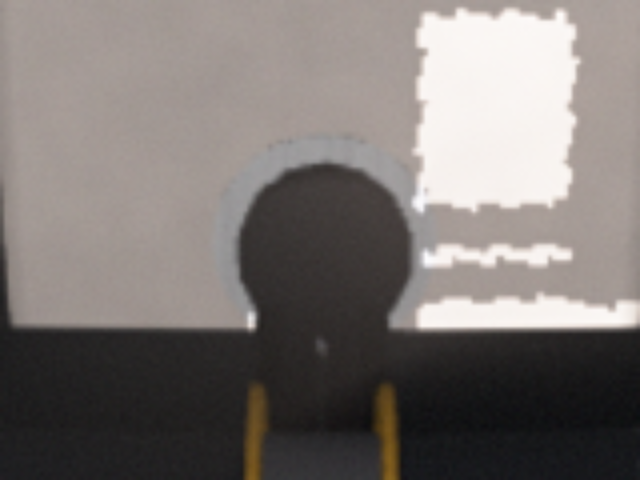

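```bash
python3 - <<'E'
from cell import env, viewer
from h import *
o=env.get_obs(); print(o["tool_pos"])
w=viewer.read_camera("wrist")
for p in((321.2,190.8),(299.2,213),(343,213),(321.2,213)): print(p,wonz(o,w,*p,.065).round(4))
E
```

```text
[ 0.58860826 -0.00663013  0.13885222]
(321.2, 190.8) [ 0.6073 -0.0036  0.065 ]
(299.2, 213) [0.5882 0.0085 0.065 ]
(343, 213) [ 0.5944 -0.0221  0.065 ]
(321.2, 213) [ 0.5913 -0.0068  0.065 ]
```

>>> {"fn": "move_arm", "kwargs": {
  "steps": [
    [0,0.15,0,1,0,0,0],
    [0,0,0,1,0,0,0],
    [0,0,0,1,0,0,0],
    [0,0,0,0.7,0,0,0],
    [0,0,0,0.5,0,0,0]
  ]
}}

```text
time_s: 3.42
tool_pos: [0.5884, -0.0064, 0.0939]
tool_rot: [-180.0, 0.1, 11.5]
force: [0.4, -0.5, 0.4]
grip_width: 0.0002
```

>>> {"fn": "move_arm", "kwargs": {
  "steps": [
    [0,0,0,0,0,0,0],
    [0,0,0,0,0,0,0],
    [0,0,0,0.1,0,0,0],
    [0,0,0,0.1,0,0,0],
    [0,0,0,0,0,0,0]
  ]
}}

```text
time_s: 3.83
tool_pos: [0.5894, -0.0064, 0.0938]
tool_rot: [180.0, -0.0, 11.4]
force: [0.3, 0.3, -0.0]
grip_width: 0.0007
```

>>> {"fn": "move_arm", "kwargs": {
  "steps": [
    [0,0,0,0.1,0,0,0],
    [0,0,0,0.1,0,0,0],
    [0,0,0,0.1,0,0,0],
    [0,0,0,0.1,0,0,0],
    [0,0,0,0,0,0,0]
  ]
}}

```text
time_s: 4.25
tool_pos: [0.5893, -0.0064, 0.0897]
tool_rot: [180.0, -0.0, 11.5]
force: [-0.3, 0.4, 1.3]
grip_width: 0.0007
```

>>> {"fn": "move_arm", "kwargs": {
  "steps": [
    [0,0,0,0.1,0,0,0],
    [0,0,0,0.1,0,0,0],
    [0,0,0,0,0,0,0]
  ]
}}

```text
time_s: 4.5
tool_pos: [0.5893, -0.0064, 0.0875]
tool_rot: [180.0, -0.0, 11.4]
force: [-0.5, 0.1, 2.7]
grip_width: 0.0006
```

Contact came at about TCP 0.090, as expected. I'll push to about 7 mm in.

>>> {"fn": "move_arm", "kwargs": {
  "steps": [
    [0,0,0,0.1,0,0,0],
    [0,0,0,0.1,0,0,0],
    [0,0,0,0,0,0,0]
  ]
}}

```text
time_s: 4.75
tool_pos: [0.5893, -0.0064, 0.0854]
tool_rot: [180.0, -0.0, 11.4]
force: [0.9, -0.1, 1.7]
grip_width: 0.0005
```

>>> {"fn": "move_arm", "kwargs": {
  "steps": [
    [0,0,0,0.1,0,0,0],
    [0,0,0,0.1,0,0,0],
    [0,0,0,0,0,0,0]
  ]
}}

```text
time_s: 5.0
tool_pos: [0.5893, -0.0064, 0.0833]
tool_rot: [180.0, -0.0, 11.4]
force: [0.2, -0.4, 2.3]
grip_width: 0.0004
```

>>> {"fn": "move_arm", "kwargs": {
  "steps": [
    [0,0,0,0.05,0,0,0],
    [0,0,0,0,0,0,0]
  ]
}}

```text
time_s: 5.17
tool_pos: [0.5893, -0.0064, 0.0829]
tool_rot: [180.0, -0.0, 11.5]
force: [0.4, -0.8, 1.6]
grip_width: 0.0005
```

>>> {"fn": "move_arm", "kwargs": {
  "steps": [
    [0,0,0,0.03,0,0,0],
    [0,0,0,0,0,0,0]
  ]
}}

```text
time_s: 5.33
tool_pos: [0.5893, -0.0064, 0.0827]
tool_rot: [180.0, -0.0, 11.4]
force: [-0.9, 0.2, 2.4]
grip_width: 0.0007
```

>>> {"fn": "move_arm", "kwargs": {
  "steps": [
    [0,0,0,-1,0,0,0],
    [0,0,0,-2.5,0,0,0],
    [0,0,0,-2.5,0,0,0],
    [0,0,0,-2.5,0,0,0],
    [0,0,0,-2.5,0,0,0]
  ]
}}

```text
time_s: 5.75
tool_pos: [0.5889, -0.0061, 0.1941]
tool_rot: [-180.0, 0.0, 11.5]
force: [0.5, -0.5, 0.1]
grip_width: 0.0004
```

>>> {"fn": "move_arm", "kwargs": {
  "steps": [
    [0,-1,0,-1,0,0,0],
    [0,-2,0,0,0,0,0],
    [0,0,0,0,0,0,0],
    [0,0,0,0,0,0,0]
  ]
}}

```text
time_s: 6.08
tool_pos: [0.5594, -0.0126, 0.2032]
tool_rot: [179.9, -0.0, 11.4]
force: [0.1, 0.2, -0.5]
grip_width: 0.0004
```

```bash
python3 - <<'E'
from cell import env, viewer
from h import *
o=env.get_obs(); print(o["time_s"],o["tool_pos"],o["tool_rot"],o["force"])
w=viewer.read_camera("wrist"); cv2.imwrite("pics/w3.png",w["img"][:,:,::-1])
E
```

```text
6.0833 [ 0.55940719 -0.01263214  0.20323318] [ 1.79941724e+02 -1.88020111e-02  1.14176307e+01] [ 0.11553786  0.17571039 -0.52629728]
```

View pics/w3.png

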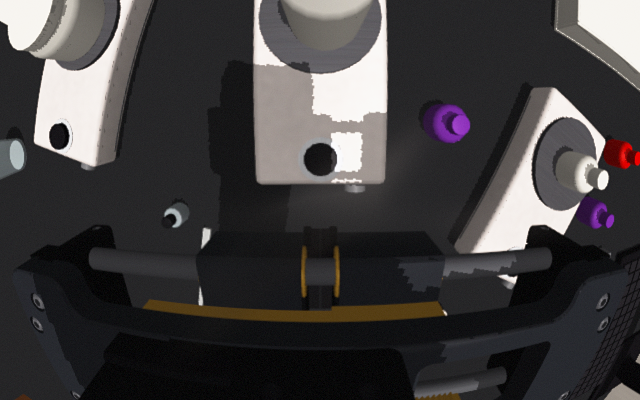

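The wrist view shows the tall stirrer's key at (319,159) with the bottle still in place. Going to the wide jar's stirrer.

>>> {"fn": "move_arm", "kwargs": {
  "steps": [
    [0,0,0,0,0,0,0.071],
    [0,0,0,0,0,0,0.071],
    [0,0,0,0,0,0,0.071],
    [0,0,0,0,0,0,0.07],
    [0,0,0,0,0,0,0]
  ]
}}

```text
time_s: 6.55
tool_pos: [0.5602, -0.012, 0.2022]
tool_rot: [-180.0, 0.0, -4.8]
force: [0.3, 0.7, 0.7]
grip_width: 0.0003
```

>>> {"fn": "move_arm", "kwargs": {
  "steps": [
    [0,-0.19,-3.16,0,0,0,0],
    [0,-0.19,-3.16,0,0,0,0],
    [0,-0.19,-3.16,0,0,0,0],
    [0,-0.19,-3.16,0,0,0,0],
    [0,-0.19,-3.16,0,0,0,0]
  ]
}}

```text
time_s: 6.97
tool_pos: [0.5636, 0.1476, 0.2025]
tool_rot: [-180.0, 0.0, -4.6]
force: [0.3, 0.2, 0.5]
grip_width: 0.0005
```

>>> {"fn": "move_arm", "kwargs": {
  "steps": [
    [0,-0.19,-3.16,0,0,0,0],
    [0,-0.19,-3.16,0,0,0,0],
    [0,-0.19,-3.16,0,0,0,0],
    [0,-0.19,-3.16,0,0,0,0],
    [0,-0.19,-3.16,0,0,0,0]
  ]
}}

```text
time_s: 7.38
tool_pos: [0.5673, 0.3059, 0.2022]
tool_rot: [-180.0, 0.0, -4.7]
force: [0.7, -0.3, 0.8]
grip_width: 0.0006
```

>>> {"fn": "move_arm", "kwargs": {
  "steps": [
    [0,0,0,2,0,0,0],
    [0,0,0,2,0,0,0],
    [0,0,0,2,0,0,0],
    [0,0,0,0,0,0,0],
    [0,0,0,0,0,0,0]
  ]
}}

```text
time_s: 7.8
tool_pos: [0.5666, 0.3039, 0.1414]
tool_rot: [179.9, 0.2, -4.7]
force: [0.5, 0.3, -0.3]
grip_width: 0.0001
```

```bash
python3 - <<'E'
from cell import env, viewer
from h import *
o=env.get_obs(); print(o["time_s"],o["tool_pos"],o["tool_rot"],o["force"])
w=viewer.read_camera("wrist"); cv2.imwrite("pics/w4.png",cv2.resize(w["img"][100:270,200:440],None,fx=3.2,fy=3.2)[:,:,::-1])
E
```

```text
7.8 [0.56659734 0.30389849 0.14138794] [ 1.79938170e+02  1.65480705e-01 -4.68826243e+00] [ 0.48044125  0.31955038 -0.25466229]
```

View pics/w4.png

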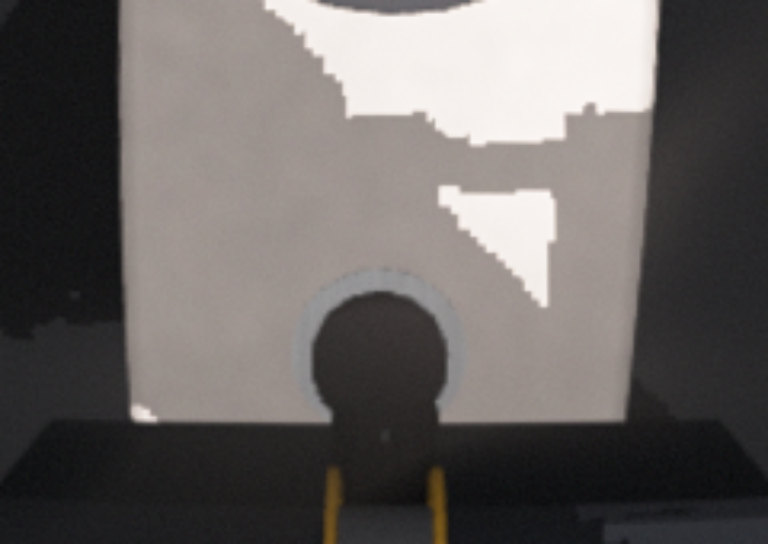

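The key is centred under the fingertips (crop 380,355). Descending.

>>> {"fn": "move_arm", "kwargs": {
  "steps": [
    [0,0.1,0,1.2,0,0,0],
    [0,0,0,1.2,0,0,0],
    [0,0,0,1,0,0,0],
    [0,0,0,0.8,0,0,0],
    [0,0,0,0.4,0,0,0]
  ]
}}

```text
time_s: 8.27
tool_pos: [0.5674, 0.3034, 0.0948]
tool_rot: [179.9, 0.1, -4.8]
force: [0.0, -0.4, 0.1]
grip_width: 0.0006
```

>>> {"fn": "move_arm", "kwargs": {
  "steps": [
    [0,0,0,0,0,0,0],
    [0,0,0,0,0,0,0],
    [0,0,0,0.1,0,0,0],
    [0,0,0,0,0,0,0]
  ]
}}

```text
time_s: 8.6
tool_pos: [0.5684, 0.3043, 0.0962]
tool_rot: [-180.0, -0.0, -4.8]
force: [-0.1, 0.4, 0.7]
grip_width: -0.0001
```

Commanded height is about 0.096, so 6 mm to contact.

>>> {"fn": "move_arm", "kwargs": {
  "steps": [
    [0,0,0,0.1,0,0,0],
    [0,0,0,0.1,0,0,0],
    [0,0,0,0.1,0,0,0],
    [0,0,0,0.1,0,0,0],
    [0,0,0,0,0,0,0]
  ]
}}

```text
time_s: 9.02
tool_pos: [0.5681, 0.3039, 0.0915]
tool_rot: [180.0, 0.0, -4.8]
force: [-0.1, -0.0, -0.5]
grip_width: 0.0006
```

>>> {"fn": "move_arm", "kwargs": {
  "steps": [
    [0,0,0,0.1,0,0,0],
    [0,0,0,0.1,0,0,0],
    [0,0,0,0.1,0,0,0],
    [0,0,0,0,0,0,0]
  ]
}}

```text
time_s: 9.35
tool_pos: [0.5682, 0.3041, 0.0889]
tool_rot: [180.0, -0.0, -4.8]
force: [-0.4, 0.0, 2.2]
grip_width: 0.0001
```

>>> {"fn": "move_arm", "kwargs": {
  "steps": [
    [0,0,0,0.1,0,0,0],
    [0,0,0,0.1,0,0,0],
    [0,0,0,0.1,0,0,0],
    [0,0,0,0,0,0,0]
  ]
}}

```text
time_s: 9.68
tool_pos: [0.5682, 0.3041, 0.0856]
tool_rot: [-180.0, -0.0, -4.8]
force: [-0.1, 0.1, 1.7]
grip_width: 0.0002
```

>>> {"fn": "move_arm", "kwargs": {
  "steps": [
    [0,0,0,0.1,0,0,0],
    [0,0,0,0.1,0,0,0],
    [0,0,0,0,0,0,0]
  ]
}}

```text
time_s: 9.93
tool_pos: [0.5682, 0.3041, 0.0835]
tool_rot: [-180.0, -0.0, -4.8]
force: [-0.9, -0.4, 2.0]
grip_width: 0.0007
```

>>> {"fn": "move_arm", "kwargs": {
  "steps": [
    [0,0,0,0.06,0,0,0],
    [0,0,0,0,0,0,0]
  ]
}}

```text
time_s: 10.1
tool_pos: [0.5682, 0.3041, 0.083]
tool_rot: [-180.0, -0.0, -4.8]
force: [0.4, 0.3, 2.8]
grip_width: 0.0005
```

>>> {"fn": "move_arm", "kwargs": {
  "steps": [
    [0,0,0,0.03,0,0,0],
    [0,0,0,0,0,0,0]
  ]
}}

```text
time_s: 10.27
tool_pos: [0.5682, 0.3041, 0.0828]
tool_rot: [-180.0, -0.0, -4.8]
force: [-0.4, 0.0, 0.8]
grip_width: 0.0005
```

>>> {"fn": "move_arm", "kwargs": {
  "steps": [
    [0,0,0,-1,0,0,0],
    [0,0,0,-2.5,0,0,0],
    [0,0,0,-2.5,0,0,0],
    [0,0,0,-2.5,0,0,0],
    [0,0,0,-3.5,0,0,0]
  ]
}}

```text
time_s: 10.68
tool_pos: [0.5669, 0.3032, 0.2022]
tool_rot: [179.9, 0.2, -4.7]
force: [0.7, -0.4, -0.4]
grip_width: 0.0005
```

>>> {"fn": "move_arm", "kwargs": {
  "steps": [
    [0,-2,0,0,0,0,0],
    [0,-2,0,0,0,0,0],
    [0,0,0,0,0,0,0.054],
    [0,0,0,0,0,0,0.054],
    [0,0,0,0,0,0,0.054]
  ]
}}

```text
time_s: 11.1
tool_pos: [0.5278, 0.3074, 0.2034]
tool_rot: [180.0, -0.0, -14.2]
force: [-0.2, -0.3, 0.0]
grip_width: 0.0005
```

>>> {"fn": "move_arm", "kwargs": {
  "steps": [
    [0,0,0,0,0,0,0],
    [0,0,0,0,0,0,0]
  ]
}}

```text
time_s: 11.27
tool_pos: [0.5281, 0.3074, 0.203]
tool_rot: [180.0, -0.0, -14.0]
force: [-0.3, 0.4, 0.2]
grip_width: 0.0004
```

```bash
python3 - <<'E'
from cell import env, viewer
from h import *
o=env.get_obs(); print(o["time_s"],o["tool_pos"],o["tool_rot"],o["force"])
R=Ro.from_euler('xyz',o["tool_rot"],degrees=True)
print(100*R.inv().apply(np.array([.5206,-.2555,o["tool_pos"][2]])-o["tool_pos"]))
w=viewer.read_camera("wrist"); cv2.imwrite("pics/w5.png",w["img"][:,:,::-1])
E
```

```text
11.2667 [0.52814914 0.30739997 0.20304193] [ 1.79989062e+02 -5.27837119e-03 -1.39568292e+01] [-0.34996132  0.40761343  0.22877346]
[1.28439985e+01 5.48102660e+01 1.16469074e-02]
```

View pics/w5.png

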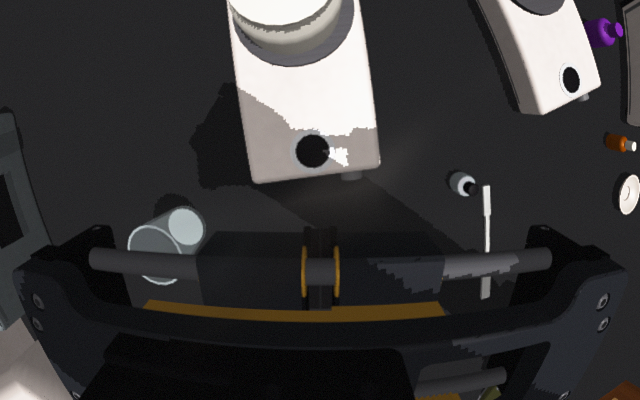

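The wide stirrer's key now sits low at (312,151). The jar is in place. Going to the small bottle's stirrer.

>>> {"fn": "move_arm", "kwargs": {
  "steps": [
    [0,0.86,3.65,0,0,0,0],
    [0,0.86,3.65,0,0,0,0],
    [0,0.86,3.65,0,0,0,0],
    [0,0.86,3.65,0,0,0,0],
    [0,0.86,3.65,0,0,0,0]
  ]
}}

```text
time_s: 11.73
tool_pos: [0.5254, 0.1183, 0.2029]
tool_rot: [180.0, -0.0, -14.0]
force: [1.1, -0.1, -0.0]
grip_width: 0.0003
```

>>> {"fn": "move_arm", "kwargs": {
  "steps": [
    [0,0.86,3.65,0,0,0,0],
    [0,0.86,3.65,0,0,0,0],
    [0,0.86,3.65,0,0,0,0],
    [0,0.86,3.65,0,0,0,0],
    [0,0.86,3.65,0,0,0,0]
  ]
}}

```text
time_s: 12.15
tool_pos: [0.5228, -0.0693, 0.2031]
tool_rot: [180.0, -0.0, -14.0]
force: [1.4, 0.6, 0.5]
grip_width: 0.0003
```

>>> {"fn": "move_arm", "kwargs": {
  "steps": [
    [0,0.86,3.65,0,0,0,0],
    [0,0.86,3.65,0,0,0,0],
    [0,0.86,3.65,0,0,0,0],
    [0,0.86,3.65,0,0,0,0],
    [0,0.86,3.65,0,0,0,0]
  ]
}}

```text
time_s: 12.57
tool_pos: [0.5202, -0.2568, 0.203]
tool_rot: [180.0, -0.0, -14.0]
force: [1.4, 0.5, 0.1]
grip_width: 0.0007
```

>>> {"fn": "move_arm", "kwargs": {
  "steps": [
    [0,0,0,2,0,0,0],
    [0,0,0,2,0,0,0],
    [0,0,0,2,0,0,0],
    [0,0,0,0,0,0,0],
    [0,0,0,0,0,0,0]
  ]
}}

```text
time_s: 12.98
tool_pos: [0.5198, -0.2546, 0.142]
tool_rot: [-180.0, 0.1, -14.0]
force: [-0.2, -0.1, 1.2]
grip_width: 0.0007
```

```bash
python3 - <<'E'
from cell import env, viewer
from h import *
o=env.get_obs(); print(o["time_s"],o["tool_pos"],o["tool_rot"],o["force"])
w=viewer.read_camera("wrist"); cv2.imwrite("pics/w6.png",cv2.resize(w["img"][100:270,200:440],None,fx=3.2,fy=3.2)[:,:,::-1])
E
```

```text
12.9833 [ 0.51984266 -0.25461009  0.14200043] [-1.79956737e+02  1.46422275e-01 -1.39923299e+01] [-0.15542147 -0.08019736  1.2159189 ]
```

View pics/w6.png

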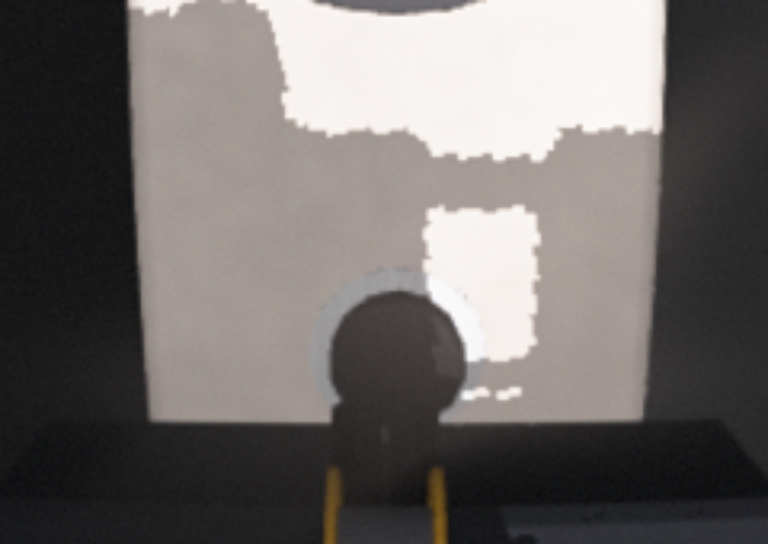

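The key (crop 398,355) is about 3 mm to the right of the fingers (385). I'll shift +y by 0.3 cm and descend.

>>> {"fn": "move_arm", "kwargs": {
  "steps": [
    [0,0.1,0.3,1.2,0,0,0],
    [0,0,0,1.2,0,0,0],
    [0,0,0,1,0,0,0],
    [0,0,0,0.8,0,0,0],
    [0,0,0,0.4,0,0,0]
  ]
}}

```text
time_s: 13.45
tool_pos: [0.5199, -0.2577, 0.095]
tool_rot: [-180.0, 0.1, -14.0]
force: [-0.4, 0.1, -0.5]
grip_width: 0.0003
```

>>> {"fn": "move_arm", "kwargs": {
  "steps": [
    [0,0,0,0,0,0,0],
    [0,0,0,0,0,0,0],
    [0,0,0,0.1,0,0,0],
    [0,0,0,0,0,0,0]
  ]
}}

```text
time_s: 13.78
tool_pos: [0.5211, -0.2583, 0.0963]
tool_rot: [180.0, -0.1, -14.0]
force: [-0.5, -0.4, -0.2]
grip_width: 0.0005
```

>>> {"fn": "move_arm", "kwargs": {
  "steps": [
    [0,0,0,0.1,0,0,0],
    [0,0,0,0.1,0,0,0],
    [0,0,0,0.1,0,0,0],
    [0,0,0,0.1,0,0,0],
    [0,0,0,0,0,0,0]
  ]
}}

```text
time_s: 14.2
tool_pos: [0.5206, -0.2582, 0.0916]
tool_rot: [180.0, 0.0, -14.1]
force: [-0.3, 0.8, 0.7]
grip_width: 0.0002
```

>>> {"fn": "move_arm", "kwargs": {
  "steps": [
    [0,0,0,0.1,0,0,0],
    [0,0,0,0.1,0,0,0],
    [0,0,0,0.1,0,0,0],
    [0,0,0,0,0,0,0]
  ]
}}

```text
time_s: 14.53
tool_pos: [0.5209, -0.2582, 0.089]
tool_rot: [180.0, -0.0, -14.0]
force: [-0.0, 0.4, 1.6]
grip_width: 0.0004
```

>>> {"fn": "move_arm", "kwargs": {
  "steps": [
    [0,0,0,0.1,0,0,0],
    [0,0,0,0.1,0,0,0],
    [0,0,0,0.1,0,0,0],
    [0,0,0,0,0,0,0]
  ]
}}

```text
time_s: 14.87
tool_pos: [0.5209, -0.2583, 0.0857]
tool_rot: [180.0, -0.0, -14.0]
force: [-0.2, 0.7, 1.8]
grip_width: 0.0006
```

>>> {"fn": "move_arm", "kwargs": {
  "steps": [
    [0,0,0,0.1,0,0,0],
    [0,0,0,0.1,0,0,0],
    [0,0,0,0,0,0,0]
  ]
}}

```text
time_s: 15.12
tool_pos: [0.5208, -0.2583, 0.0837]
tool_rot: [180.0, -0.0, -14.1]
force: [-0.4, 0.2, 2.4]
grip_width: 0.0006
```

>>> {"fn": "move_arm", "kwargs": {
  "steps": [
    [0,0,0,0.06,0,0,0],
    [0,0,0,0.03,0,0,0],
    [0,0,0,0,0,0,0]
  ]
}}

```text
time_s: 15.37
tool_pos: [0.5209, -0.2582, 0.0829]
tool_rot: [180.0, -0.0, -14.0]
force: [0.3, -0.5, 1.4]
grip_width: 0.0005
```

>>> {"fn": "move_arm", "kwargs": {
  "steps": [
    [0,0,0,-1,0,0,0],
    [0,0,0,-2.5,0,0,0],
    [0,0,0,-2.5,0,0,0],
    [0,0,0,-2.5,0,0,0],
    [0,0,0,-3.5,0,0,0]
  ]
}}

```text
time_s: 15.78
tool_pos: [0.5193, -0.2576, 0.2025]
tool_rot: [-179.9, 0.2, -14.0]
force: [0.1, -0.6, 0.3]
grip_width: 0.0006
```

>>> {"fn": "move_arm", "kwargs": {
  "steps": [
    [0,-2,0,0,0,0,0],
    [0,-2,0,0,0,0,0],
    [0,0,0,0,0,0,0],
    [0,0,0,0,0,0,0],
    [0,0,0,0,0,0,0]
  ]
}}

```text
time_s: 16.2
tool_pos: [0.4822, -0.2486, 0.2032]
tool_rot: [180.0, -0.0, -14.1]
force: [0.8, 1.0, -0.0]
grip_width: 0.0007
```

```bash
python3 - <<'E'
from cell import env, viewer
from h import *
o=env.get_obs(); print(o["time_s"],o["tool_pos"],o["tool_rot"],o["force"])
w=viewer.read_camera("wrist"); cv2.imwrite("pics/w7.png",w["img"][:,:,::-1])
t=viewer.read_camera("top"); cv2.imwrite("pics/t7.png",t["img"][:,:,::-1])
s=viewer.read_camera("scene"); cv2.imwrite("pics/s7.png",cv2.resize(s["img"][160:270,140:500],None,fx=2.2,fy=2.2,interpolation=cv2.INTER_CUBIC)[:,:,::-1])
E
```

```text
16.2 [ 0.48223168 -0.24856358  0.20316295] [ 1.79990006e+02 -3.53490945e-02 -1.40526757e+01] [ 0.76176886  0.98940317 -0.00404085]
```

View pics/w7.png

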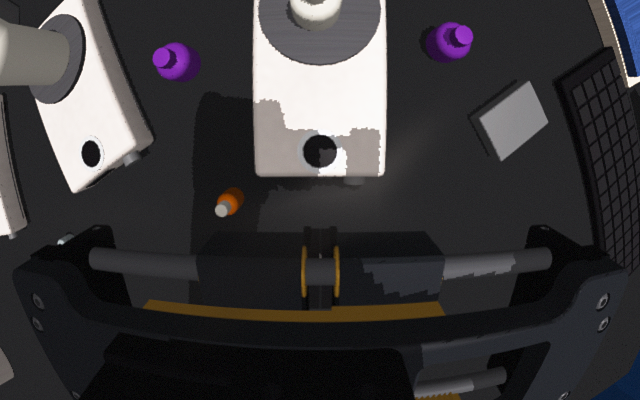

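View pics/t7.png

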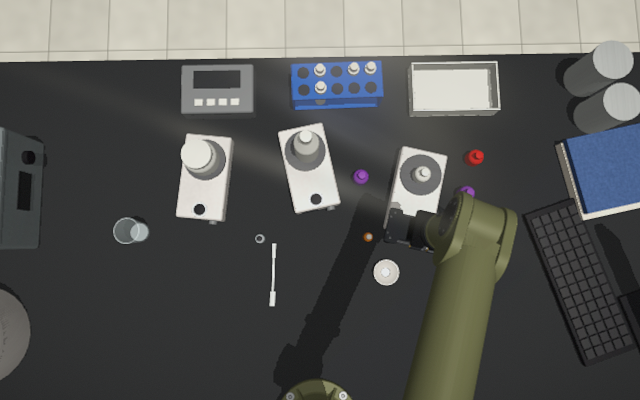

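View pics/s7.png

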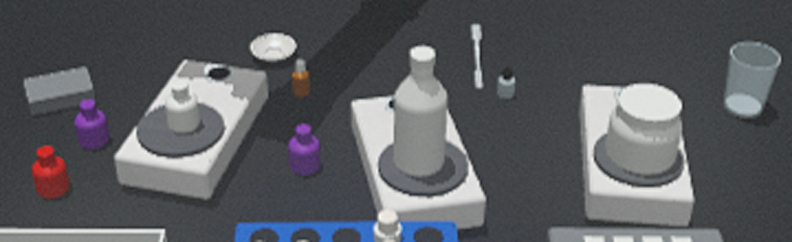

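The scene view shows the small and tall keys sitting low; before, they stood proud. All bottles and bystanders are at the same pixels as at the start. In the top view the wide key is at (199,209), the tall at (316,199). The arm is clear, so I'm handing in.

```bash
python3 -c "
from cell import job
print(job.sign_off())"
```

```text
the job is handed in; nothing more can be done
None
```

I pressed the three keys in order (tall bottle, wide jar, small bottle) with closed fingertips and handed the job in at about 16 s; it reports no verdict.

- **Depth:** each key met the fingertips at TCP height of about 0.090 m, as expected for a key top at 65 mm. I pushed each one to TCP 0.083 m, about 7 of the 8 mm. The key joints can't be read directly, so this comes from the TCP height.
- **Force:** the readings between moves stayed below 3 N, against the 20 N limit.
- **Last pictures:** the tall and small keys sit visibly lower than before. The wide key is hidden behind the jar in the scene view, so only its wrist view and push depth support it. The bottles, jar and other things stand where they began by eye, and the gripper is clear of everything.
- **Disagreements:** the top and wrist cameras differed by about 3 mm on the tall key, so I pressed between the two estimates. The fingers were also about 3 mm off to the side over the small key, which I corrected before pressing.

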